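Wipe brass chips off the test plate into the catch tray

ROBOT

A 6-joint arm with a two-finger parallel gripper is mounted at the origin on the work surface. World frame = base frame: x ahead of the robot, y to its left, z up, the work surface at z = 0. Lengths are in mm, angles in rad, forces in N, time in s.
With the tool pointing down it reaches from about 300 to 775 mm from the base axis. Payload 14.6 kg.
Tool frame: the origin (TCP) lies on the centre line of the jaws, within the pads' length; the fingertips stand 19 mm ahead of it and the grasp point (between the pads) is the TCP (bot.tip_reach is the distance from the TCP to the fingertips, in mm); z points along the fingers, y is the line along which they close (so a half turn about z gives the same grasp; the last joint's range is limited). The gripper opens to 85 mm and grips with 20 to 120 N. Pads are 22 mm wide; open, the fingers measure 114 mm over their backs; the gripper's body (76 mm by 85 mm) begins 54 mm behind the grasp point. The pads swing forward as they close: fully open they stand 13 mm farther back than shut.
Start: joints at [1.196, 0.3, 1.521, -0, 1.321, -0.067], TCP at [166.627, 524.142, 250.281] pointing down, gripper open.
Joint ranges: [-3.03, 3.03], [-0.79, 2.21], [0.23, 2.52], [-1.04, 4.18], [0, 3.07], [-2.55, 2.55]. Speed limits (rad/s): [2.22, 2.22, 2.57, 3.14, 3.14, 3.14].

INTERFACE

Orientations are given as a unit quaternion [w, x, y, z].
In Python, from rig import bot gives the robot as it stands. Calls block until the motion is done:
- bot.move_to(position, orientation): joint-space move of the TCP to a pose.
- bot.servo_line(position, attitude=None, speed=150, until_force=None): straight line of the TCP; attitude=None keeps the orientation; speed is the mean speed in mm/s. With until_force (N) it stops when the force on the tool has changed by that much, and returns True; else False.
- bot.move_joints(angles): joint-space move.
- bot.move_gripper(opening, grip_force=None): finger opening in mm; grip_force is the grip in N (None keeps the last); returns when the fingers have stopped.
- bot.dwell(seconds).
- bot.ik(position, orientation): joint angles nearest the present ones, or None.
- bot.read_state(): the state.
- bot.read_camera(name): name is "scene" or "side" or "wrist"; returns a dict with "image" (384x512x3 uint8, blue, green, red), "depth" (384x512 float32, mm along the optical axis (not along the pixel's ray), 0 where there is no reading), "fovy" (degrees; the focal length in pixels is half the picture's height over the tangent of half this angle, whatever the lens; pixels are square), "cx", "cy" (the principal point, pixels), "eye" and "attitude" of the camera in the world; the wrist camera has in their place "mount" (4x4, takes a point from camera to tool coordinates, whose origin is the TCP and whose axes are the flange's). Camera axes: x right, y down, z forward; pixel columns grow to the right and rows downward; lengths in mm; the calibration is good to about 2 mm. A picture is of the moment at which its call begins: read the wrist's pose just before it.
A pose or a line that the arm cannot do raises bot.MotionError and nothing moves.
- bot.finish_job(): hands the job in; it is judged then, once.
The state is a dict: "clock": time; "joint_positions": joint angles; "qvel": joint speeds; "effort": joint torques, N m; "ee_pos": TCP position; "tool_rot": TCP orientation; "ft_force": force on the tool from outside, world axes, zero at the start; "moment": the same for the moment, N m; "grip_width": finger opening in mm; "grip_force": force on a finger pad.
Only numpy, scipy, OpenCV 4.12 (cv2) and the standard library are available. Lean on these libraries where they do the work, as an engineer would, in place of code of your own. Each camera call takes 0.05 s, during which the arm holds its last target. There are 200 camera calls.

TASK

Pick up the red scraper block and wipe all five brass chips off the dark raised test plate into the white catch tray, which may be on its left or right side; move the chips only with the scraper, never with the gripper. Then stand the scraper upright, fully on its black rubber pad again, lined up lengthwise with it. Leave the prism, the lens caddy and the tripod quick plate where they are.

Things in the scene. Friction and masses are not known exactly. Their poses are not given: they have to be found in the camera images.
- plate: Raised flat test plate, fixed: dark steel top slab 180 (x) x 200 (y) x 12 mm, its flat upper face 60 mm above this origin, on an aluminium foot 120 x 150 mm, so the slab overhangs the foot by 25 mm (y sides) and 30 mm (x sides). Origin: centre of the underside, on the bench; z up. Turned by up to 0.35 rad.
- tray: White open catch tray, fixed on the bench against the plate's +y or -y side (plate frame), parallel to it: 200 (x) x 116 (y) x 32 mm high outside, walls 3 mm; its near wall is tucked 13 mm under the overhang of the plate, so that whatever is pushed over that edge drops in. Origin: centre of its underside.
- scraper: Red scraper block, loose, 0.16 kg, 110 mm long (x) x 77 mm high. Foot: 110 (x) x 30 (y) x 24 mm high with a flat black rubber sole. Grip: 70 (x) x 24 (y) mm, upright flat sides from 24 to 77 mm above the sole. Origin: centre of the sole; z up.
- pad: Black rubber parking pad for the scraper, fixed on the bench, 140 (x) x 64 (y) x 6 mm thick. Origin: centre of its underside; its upper face is 6 mm higher. The scraper starts on it, lengthwise along x.
- chip0: Loose brass chip (shim offcut), 18 x 13 x 6 mm, 12 g, lying flat on the test plate at the start. Origin: centre of its underside.
- chip1: Loose brass chip (shim offcut), 18 x 13 x 6 mm, 12 g, lying flat on the test plate at the start. Origin: centre of its underside.
- chip2: Loose brass chip (shim offcut), 18 x 13 x 6 mm, 12 g, lying flat on the test plate at the start. Origin: centre of its underside.
- chip3: Loose brass chip (shim offcut), 18 x 13 x 6 mm, 12 g, lying flat on the test plate at the start. Origin: centre of its underside.
- chip4: Loose brass chip (shim offcut), 18 x 13 x 6 mm, 12 g, lying flat on the test plate at the start. Origin: centre of its underside.
- prism: Clear acrylic three-sided test prism, loose, standing on end on the bench, 50 mm high, corners 28 mm from its axis. Origin: centre of its underside. To be left alone.
- caddy: Black lens caddy, loose, open box with six cells, 150 (x) x 80 (y) x 42 mm, on the bench beside the plate, on the side away from the tray, 5 mm clear of the slab. Origin: centre of its underside. To be left alone.
- quick_plate: Silver tripod quick plate, loose, 60 x 45 x 10 mm with a 17 mm high screw, lying on the bench beyond the test plate. Origin: centre of its underside. To be left alone.
Mind the look-alikes: they are no part of the job. What is meant by the tray is not blue or pink, and is the smaller of those in its own colour.

How it is judged:
By the outcome, as a careful person would: the job done as asked, in the order asked, and still so for the second after the job is handed in, with the robot touching nothing.
It also fails if it takes over 64 s, if anything falls off the work surface, if the arm or the gripper's body presses on something with over 40 N, if the wrist force passes 120 N, or if a joint passes its speed limit or range.

## Working session

There is one attempt and no reset: what is moved stays moved. The work goes in short steps, each a Python script; the robot and the scene stay as the last script left them, time stands still between calls to the robot, and variables do not carry over. Pictures are saved under pics/ and viewed, at most 10 in all, crops included, and the job is handed in when it is done.

```bash
ls; mkdir -p pics; cat > h.py <<'E'
import numpy as np, cv2
from scipy.spatial.transform import Rotation as R
from rig import bot
def rot(q): return R.from_quat([q[1],q[2],q[3],q[0]]).as_matrix()
def cam(name):
    s=bot.read_state(); c=bot.read_camera(name)
    if name=="wrist":
        T=np.eye(4); T[:3,:3]=rot(s["tool_rot"]); T[:3,3]=s["ee_pos"]; T=T@np.array(c["mount"])
        c["E"],c["A"]=T[:3,3],T[:3,:3]
    else:
        a=np.array(c["attitude"],float); c["E"]=np.array(c["eye"]); c["A"]=a if a.shape==(3,3) else rot(a)
    c["f"]=c["image"].shape[0]/2/np.tan(np.radians(c["fovy"])/2)
    return c
def ray(c,uv):
    uv=np.atleast_2d(uv).astype(float)
    return np.c_[(uv[:,0]-c["cx"])/c["f"],(uv[:,1]-c["cy"])/c["f"],np.ones(len(uv))]@c["A"].T
def onz(c,uv,z):
    d=ray(c,uv); return c["E"]+d*((z-c["E"][2])/d[:,2])[:,None]
def cloud(c):
    h,w=c["depth"].shape; v,u=np.mgrid[:h,:w]
    P=c["E"]+ray(c,np.c_[u.ravel(),v.ravel()])*c["depth"].reshape(-1,1)
    return P.reshape(h,w,3)
def proj(c,P):
    p=(np.atleast_2d(P)-c["E"])@c["A"]; return np.c_[c["cx"]+c["f"]*p[:,0]/p[:,2],c["cy"]+c["f"]*p[:,1]/p[:,2]]
def down(yaw): # tool z down, tool y axis at angle yaw in world xy
    y=np.array([np.cos(yaw),np.sin(yaw),0]); z=np.array([0,0,-1.]); x=np.cross(y,z)
    q=R.from_matrix(np.c_[x,y,z]).as_quat(); return [q[3],q[0],q[1],q[2]]
E
python3 - <<'E'
from h import *
for n in("scene","side","wrist"):
    c=cam(n); cv2.imwrite(f"pics/{n}0.png",c["image"]); print(n,c["E"],c["A"].round(2).tolist(),c["fovy"],c["cx"],c["cy"])
    np.savez(f"pics/{n}0.npz",**{k:c[k] for k in("image","depth","E","A","f","cx","cy")})
print(bot.read_state())
E
python3 -c "
import cv2;a=[cv2.imread(f'pics/{n}0.png') for n in('scene','side')]
cv2.imwrite('pics/scene0v.png',cv2.resize(a[0],(800,600)))
cv2.imwrite('pics/side0v.png',cv2.resize(a[1],(800,600)))"
```

```text
pics
scene [ 977.31884232  171.96242174 1039.33546001] [[-0.47, 0.77, -0.43], [0.88, 0.41, -0.25], [-0.01, -0.5, -0.87]] 57.57443463876746 253.95350136882706 193.87889083491098
side [ -23.53722501 -815.31128873  751.80634258] [[0.82, -0.34, 0.47], [-0.58, -0.49, 0.65], [0.01, -0.8, -0.6]] 50.43198145494326 256.6861450941363 191.44564725244004
wrist [ 85.93207817 548.99959744 373.2749634 ] [[0.3, 0.9, 0.31], [0.95, -0.29, -0.1], [-0.0, 0.33, -0.94]] 60.30490547383453 250.6745883266684 198.2131108672379
{'clock': 0.15, 'joint_positions': array([ 1.19640738e+00,  3.00324148e-01,  1.52139099e+00, -4.14001794e-05,
        1.32068095e+00, -6.65728722e-02]), 'qvel': array([ 0.00011711, -0.00109321, -0.00215083,  0.00051236,  0.00162866,
        0.00101381]), 'effort': array([-8.82253426e-04, -5.43661451e+01, -3.61889756e+01, -6.48620494e-05,
        3.12920674e-03,  4.12656686e-05]), 'ee_pos': array([166.58372227, 524.01857861, 249.88234014]), 'tool_rot': array([-6.82866002e-05,  1.53296050e-01,  9.88180226e-01, -3.96378135e-04]), 'ft_force': array([0.72837525, 0.41923814, 0.73907353]), 'moment': array([ 0.00599751, -0.03446386, -0.0171222 ]), 'grip_force': 0.0, 'grip_width': 85.28841010279267}
```

View pics/scene0v.png

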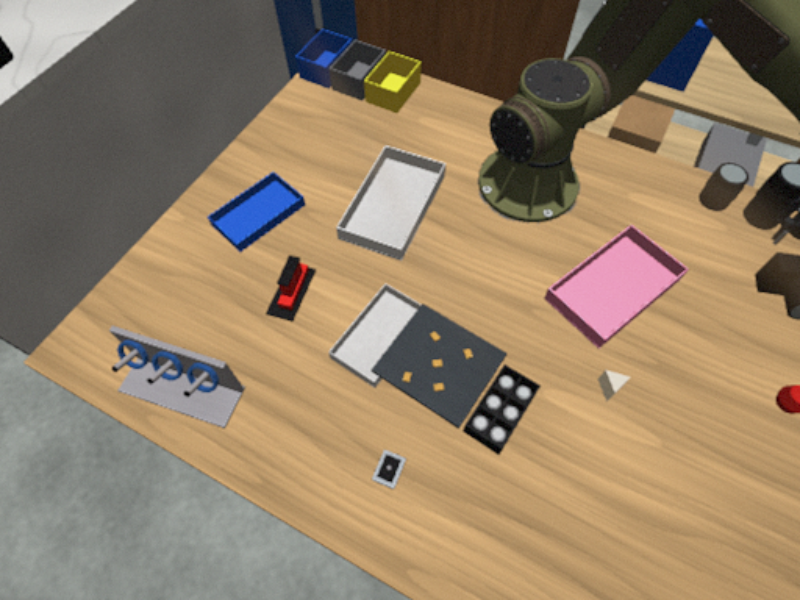

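View pics/side0v.png

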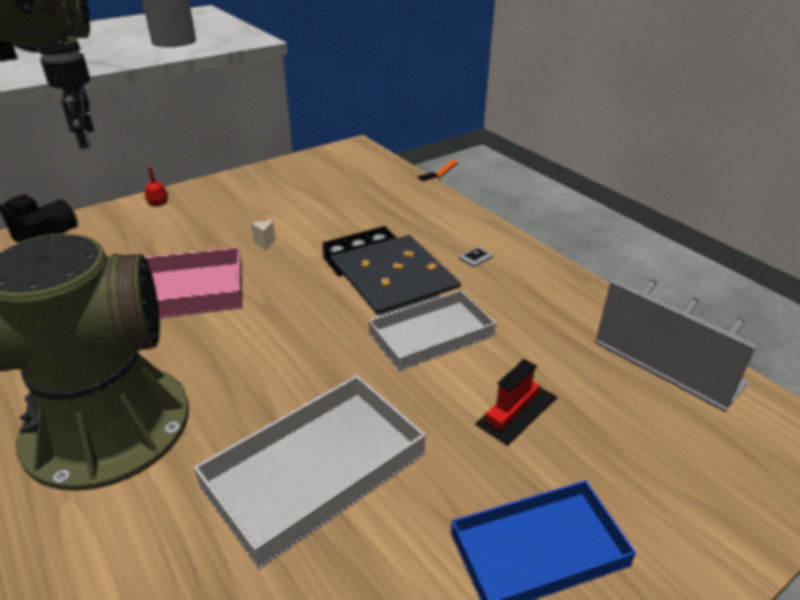

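Scene view (800×600) candidates:
- **Tray:** the white tray touching the plate at (378,335) is the smaller of the two whites. The larger white one is at (392,200), blue at (257,211), pink at (617,285). I choose (378,335), which is on the plate's side nearest the scraper.
- **Scraper:** the red and black block on its pad at (292,285). The red knob at (790,398) is not it.
- **Chips:** the five are at (435,336), (468,353), (437,363), (407,377) and (439,387).
- **Leave alone:** caddy (502,408), prism (614,383), quick plate (389,468).

```bash
cat > m.py <<'E'
from h import *
def rect(P): 
    (c,(w,h),a)=cv2.minAreaRect(P[:,:2].astype(np.float32)); 
    if w<h: w,h,a=h,w,a+90
    return np.round(c,1),round(w,1),round(h,1),round((np.radians(a)+np.pi/2)%np.pi-np.pi/2,4)
def measure(c,name):
    P=cloud(c); Z=P[...,2]; ok=c["depth"]>0; b,g,r=[c["image"][...,i].astype(int) for i in range(3)]
    dark=(np.maximum(np.maximum(r,g),b)<85)&ok
    box=(P[...,0]>300)&(P[...,0]<800)&(np.abs(P[...,1])<350)&(Z<120)
    def big(m,n=1):
        k,l,s,_=cv2.connectedComponentsWithStats((m&box).astype(np.uint8)); o=np.argsort(-s[1:,4])[:n]+1; return [l==i for i in o]
    red=big((r>110)&(g<60)&(b<60))[0]
    print(name,"red",red.sum(),rect(P[red]), "z",np.percentile(Z[red],[2,50,98]).round(1))
    sl=big(ok&(Z>52)&(Z<70))[0]; sl=cv2.morphologyEx(sl.astype(np.uint8),cv2.MORPH_OPEN,np.ones((5,5)))>0
    print(" slab",rect(P[sl]),np.median(P[sl],0).round(1))
    chips=big((r>130)&(r-b>60)&(Z>50)&(Z<75)&ok,6)
    for m in chips:
        v,u=np.nonzero(m); print("  chip",m.sum(),onz(c,[u.mean(),v.mean()],65)[0].round(1))
    wh=big((np.minimum(np.minimum(r,g),b)>110)&(r-b<30)&(Z<45)&ok,2)
    for m in wh: print(" white",m.sum(),rect(P[m]),np.percentile(Z[m],[5,95]).round(1))
    c0=P[red].mean(0)
    near=np.linalg.norm(P[...,:2]-c0[:2],axis=2)<110
    pad=dark&near&(Z<16)&(Z>0); 
    if pad.sum()>20: pad=big(pad)[0]; print(" pad",pad.sum(),rect(P[pad]),Z[pad].mean().round(1))
    top=ok&near&(Z>70)&(Z<100)
    if top.sum()>5: print(" griptop",top.sum(),rect(P[top]),np.median(Z[top]).round(1))
    for z in (0,): 
        m=(ok&box&(r-b>30)&(Z<12)&(Z>-12)); print(" bench z",np.median(Z[m]).round(2))
if __name__=="__main__":
    for n in("scene","side"):
        d=np.load(f"pics/{n}0.npz"); c={k:d[k] for k in d}; measure(c,n)
        if n=="scene": cv2.imwrite("pics/crop.png",cv2.resize(c["image"][155:300,160:355],None,fx=4,fy=4,interpolation=cv2.INTER_CUBIC))
E
python3 m.py
```

```text
scene red 122 (array([ 538.4, -339.9]), 108.3, 29.6, np.float64(0.2375)) z [17.1 28.3 34.9]
 slab (array([565.1,  27.1]), 200.9, 181.1, np.float64(1.454)) [571.4  30.8  59.1]
  chip 28 [614.9  51.8  65. ]
  chip 27 [573.   27.6  65. ]
  chip 27 [625.3 -11.2  65. ]
  chip 26 [522.8  -1.8  65. ]
  chip 26 [525.9  71.1  65. ]
  chip 1 [ 508.7 -330.8   65. ]
 white 1416 (array([ 548.9, -116.5]), 201.1, 114.5, np.float64(-0.1036)) [-1.4 27.5]
 white 370 (array([ 330.4, -251.4]), 161.4, 68.9, np.float64(-1.4912)) [ 0.1 43.8]
 pad 224 (array([ 544.3, -326.2]), 141.3, 47.4, np.float64(-0.0007)) 5.8
 griptop 172 (array([ 537.4, -341.5]), 76.2, 27.2, np.float64(0.2145)) 81.9
 bench z -0.87
side red 36 (array([ 581. , -341.4]), 57.1, 10.9, np.float64(0.4552)) z [20.8 30.5 47.8]
 slab (array([561.5,  25.8]), 205.7, 183.1, np.float64(1.4449)) [554.9  14.   59.8]
  chip 17 [520.4  -4.   65. ]
  chip 14 [570.8  24.4  65. ]
  chip 13 [613.1  48.7  65. ]
  chip 12 [623.4 -13.4  65. ]
  chip 11 [523.2  69.3  65. ]
 white 1298 (array([ 544.1, -118.1]), 200.2, 118.0, np.float64(-0.11)) [ 0.6 31.4]
 white 1048 (array([ 331.4, -254.7]), 162.9, 65.9, np.float64(-1.5341)) [ 1.9 37.4]
 pad 51 (array([ 584.8, -341.6]), 51.3, 16.2, np.float64(0.0025)) 7.0
 griptop 297 (array([ 533.6, -342.6]), 74.8, 26.6, np.float64(0.2374)) 82.7
 bench z -0.17
```

View pics/crop.png

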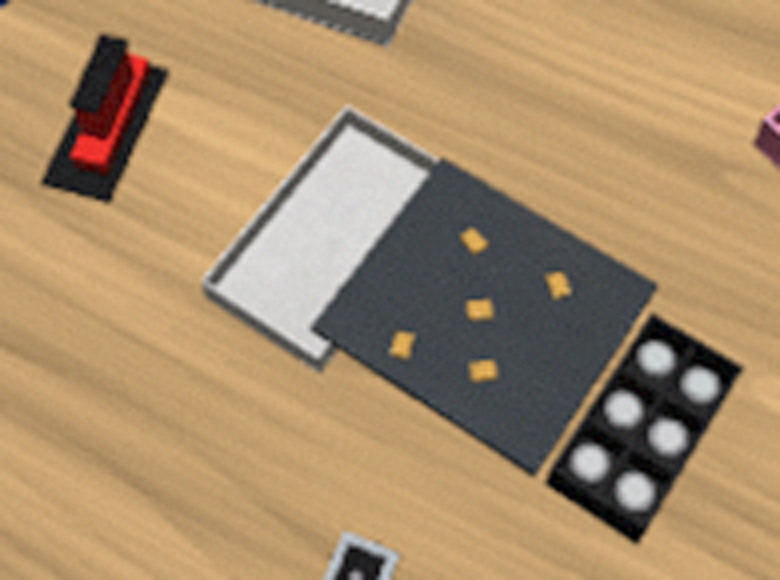

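The crop confirms it: the small white tray touches the plate's −y side, the five chips are on the plate, and the red scraper with its black-topped grip is on the black pad. Next is a close wrist view of the pad and scraper.

```bash
python3 - <<'E'
from h import *
for k,s in enumerate((1,-1)):
    q=down(0.225+s*np.pi/2); print(s,bot.ik([530,-335,260],q))
c0=min((s for s in (1,-1) if bot.ik([530,-335,260],down(0.225+s*np.pi/2)) is not None),key=lambda s:abs(bot.ik([530,-335,260],down(0.225+s*np.pi/2))[5]))
print("use",c0)
bot.move_to([530,-335,260],down(0.225+c0*np.pi/2))
c=cam("wrist"); cv2.imwrite("pics/w1.png",c["image"]); np.savez("pics/w1.npz",**{k:c[k] for k in("image","depth","E","A","f","cx","cy")})
from m import measure
measure(c,"wrist"); print(bot.read_state()["clock"], c["E"])
E
```

```text
1 [-6.22077828e-01  4.67772165e-01  1.26844493e+00 -4.44089210e-16
  1.40537556e+00 -2.41787415e+00]
-1 [-6.22077828e-01  4.67772165e-01  1.26844493e+00 -4.44089210e-16
  1.40537556e+00  7.23718499e-01]
use -1
wrist red 103 (array([ 562.9, -323. ]), 38.6, 35.6, np.float64(-0.6196)) z [ 5.1 29.9 80.7]
 slab (array([0., 0.]), 0.0, 0.0, np.float64(0.0)) [nan nan nan]
 white 17861 (array([ 547.5, -118.3]), 201.2, 115.4, np.float64(-0.1172)) [ 1.6 30.8]
 white 1339 (array([ 332.5, -294.4]), 82.1, 69.3, np.float64(-1.4962)) [ 3.2 44.6]
 pad 1464 (array([ 540.6, -335.4]), 139.1, 45.9, np.float64(0.1254)) 6.0
 griptop 2110 (array([ 535.6, -341.8]), 73.9, 26.0, np.float64(0.2305)) 83.4
 bench z -0.03
3.4583 [ 612.68714765 -316.14269095  383.5329343 ]
  return _methods._mean(a, axis=axis, dtype=dtype,
  ret = um.true_divide(
```

View pics/w1.png

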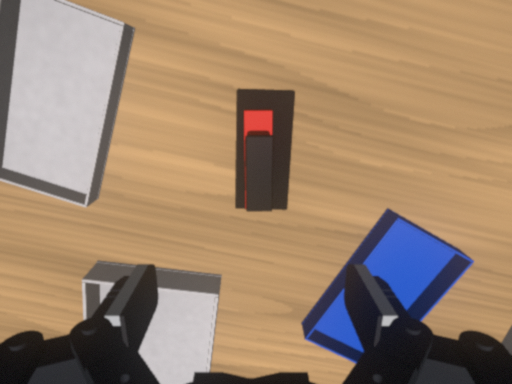

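The wrist view shows the pad with corners at about (237,89), (294,90), (287,209) and (236,209). The grip top is at (259,172), with the red foot visible below it. Next I fit the pad and grip rectangles and grasp.

```bash
cat > pad.py <<'E'
from h import *
from m import rect
def padfit(c,win):
    P=cloud(c); Z=P[...,2]; im=c["image"].astype(int); mx=im.max(2)
    near=np.hypot(P[...,0]-538,P[...,1]+338)<100
    m=(near&(Z>1)&(Z<13)&(mx<75)&(c["depth"]>0)).astype(np.uint8)
    m=cv2.morphologyEx(m,cv2.MORPH_OPEN,np.ones((3,3)))
    v,u=np.nonzero(m); pad=rect(onz(c,np.c_[u,v],6))
    t=near&(Z>76)&(Z<90); v,u=np.nonzero(cv2.morphologyEx(t.astype(np.uint8),cv2.MORPH_OPEN,np.ones((3,3))))
    return pad,(rect(onz(c,np.c_[u,v],83)) if len(v)>20 else None)
if __name__=="__main__":
    d=np.load("pics/w1.npz"); print(padfit({k:d[k] for k in d},0))
    d=np.load("pics/scene0.npz"); print(padfit({k:d[k] for k in d},0))
    s=bot.read_state()
    for p,a in (([563,100,150],-.115),([563,-100,150],-.115),([538,-340,62],.23)): print(bot.ik(p,down(a-np.pi/2)))
E
python3 pad.py
```

```text
((array([ 543., -347.]), 136.1, 60.7, np.float64(0.1964)), (array([ 535.8, -341.7]), 73.7, 25.9, np.float64(0.2301)))
((array([ 560.8, -340.1]), 105.5, 60.5, np.float64(0.2044)), (array([ 538.1, -339.5]), 74.9, 27.2, np.float64(0.2324)))
[ 1.11735740e-01  4.47000479e-01  1.56459390e+00 -4.44089210e-16
  1.12999828e+00  1.79753207e+00]
[-2.39837408e-01  4.47000479e-01  1.56459390e+00 -4.44089210e-16
  1.12999828e+00  1.44595892e+00]
[-6.21135916e-01  6.88554147e-01  1.41070414e+00 -4.44089210e-16
  1.04233436e+00  7.19660411e-01]
```

```bash
python3 - <<'E'
from h import *
from pad import padfit
q=down(0.23-np.pi/2); x,y=536.5,-341.2
bot.move_to([x,y,150],q)
print(bot.servo_line([x,y,59],speed=100,until_force=8))
bot.move_gripper(20,grip_force=60)
s=bot.read_state(); print(s["grip_width"],s["grip_force"],s["ee_pos"],s["ft_force"])
bot.servo_line([x,y,170],speed=120)
q2=down(0.2-np.pi/2)
# back off so the wrist camera sees the empty pad
bot.move_to([495,-320,260],q)
c=cam("wrist"); cv2.imwrite("pics/w2.png",c["image"]); np.savez("pics/w2.npz",**{k:c[k] for k in("image","depth","E","A","f","cx","cy")}); print(padfit(c,0))
c=cam("scene"); cv2.imwrite("pics/s2.png",c["image"]); print(padfit(c,0))
s=bot.read_state(); print(s["clock"],s["grip_width"],s["grip_force"])
E
```

```text
False
23.356809463542472 59.092352986335754 [ 536.58632259 -341.23054469   59.19957469] [-0.38941644 -0.18810138  1.99911993]
((array([ 562.6, -343.1]), 95.7, 60.2, np.float64(0.1974)), None)
((array([ 545.8, -342.4]), 135.9, 59.0, np.float64(0.1981)), None)
7.2917 23.326679167377183 58.79273772239685
```

View pics/w2.png

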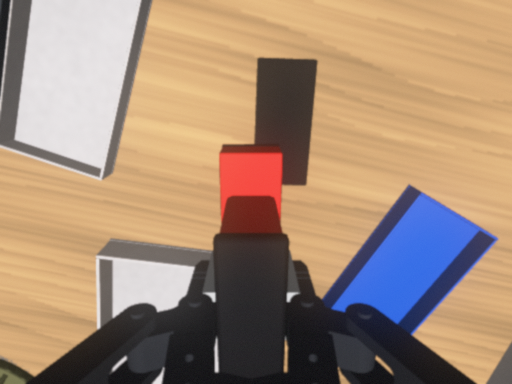

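The scraper is held straight and the empty pad is visible, with corners at (258,58), (316,60) and (306,184). Next, the two overlapping wipes.

```bash
python3 - <<'E'
from h import *
a=-0.117; C=np.array([563,26.]); Rm=np.array([[np.cos(a),-np.sin(a)],[np.sin(a),np.cos(a)]])
q=down(a-np.pi/2)
def W(x,y,z): return [*(C+Rm@[x,y]),z]
H=150
s=bot.read_state(); bot.servo_line([*s["ee_pos"][:2],190],speed=150)
bot.move_to(W(37,-110,190),q)
for x,y0 in ((37,72),(-37,74)):
    bot.servo_line(W(x,y0,H if x<0 else 190),speed=180)
    bot.servo_line(W(x,y0,121),speed=140)
    hit=bot.servo_line(W(x,y0,108),speed=15,until_force=4); z=bot.read_state()["ee_pos"][2]
    print(hit,z,bot.read_state()["ft_force"])
    zw=z+0.4 if hit else 113.5
    bot.servo_line(W(x,y0,zw),speed=20)
    bot.servo_line(W(x,-105,zw),speed=75)
    s=bot.read_state(); print(s["ft_force"],s["moment"],s["grip_width"],s["clock"])
    bot.servo_line(W(x,-105,H),speed=120)
bot.move_to(W(0,-230,260),q)
c=cam("scene"); cv2.imwrite("pics/s3.png",cv2.resize(c["image"][155:300,160:355],None,fx=4,fy=4,interpolation=cv2.INTER_CUBIC))
print(bot.read_state()["clock"])
E
```

```text
True 113.20369191087886 [0.0393199  0.51003039 5.81021011]
[ 0.0681509  -0.20936771 -0.65987358] [ 0.02774246  0.04936751 -0.03726647] 23.418355040779492 14.0333
True 113.2016053839809 [-2.03745104  0.49210954  5.00228274]
[ 0.36610434  0.56231717 -1.78749326] [0.02094067 0.02512009 0.01005146] 23.301854854278442 19.4333
20.65
```

View pics/s3.png

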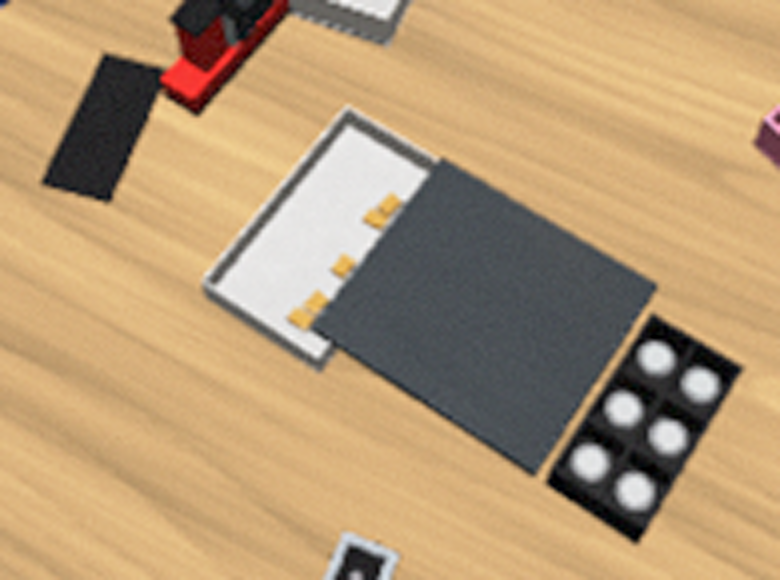

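All five chips are in the tray, at (388,209), (378,217), (344,266), (316,302) and (299,318), and the plate is clear. The caddy and quick plate haven't moved. Next I measure the empty pad from the wrist and set the scraper down.

```bash
python3 - <<'E'
from h import *
from pad import padfit
bot.move_to([445,-335,280],down(0.198-np.pi/2))
c=cam("wrist"); p,_=padfit(c,0); print(p)
c2=cam("scene"); print(padfit(c2,0))
(x,y),w,h,a=p
assert 130<w<146 and 55<h<70 and abs(a-0.2)<.06
q=down(a-np.pi/2)
bot.move_to([x,y,120],q)
bot.servo_line([x,y,70],speed=100)
hit=bot.servo_line([x,y,56],speed=12,until_force=4); s=bot.read_state(); print(hit,s["ee_pos"],s["ft_force"],s["clock"])
c=cam("side"); u,v=proj(c,[x,y,30])[0].astype(int); cv2.imwrite("pics/p1.png",cv2.resize(c["image"][v-60:v+60,u-80:u+80],None,fx=5,fy=5,interpolation=cv2.INTER_CUBIC))
E
```

```text
(array([ 543.1, -346.7]), 134.4, 61.5, np.float64(0.1969))
((array([ 545.7, -342.2]), 135.9, 59.3, np.float64(0.2023)), None)
True [ 543.04298554 -346.64571665   59.20389623] [-1.13334198  0.27735891  5.6334502 ] 23.7167
```

View pics/p1.png

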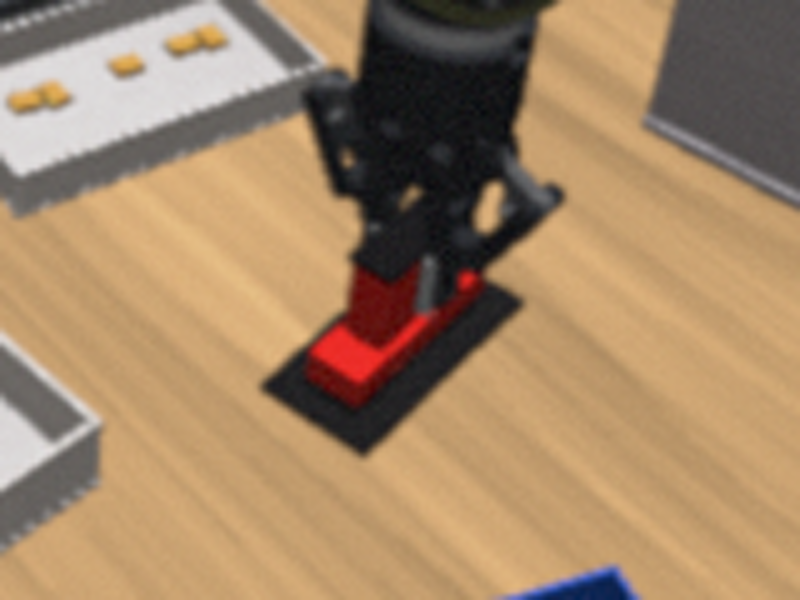

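The scraper stands fully inside the pad, near end at (345,375), aligned lengthwise and at its original height. Next I release, retreat and check.

```bash
python3 - <<'E'
from h import *
bot.move_gripper(60); bot.dwell(0.2)
p=bot.read_state()["ee_pos"]
bot.servo_line([p[0],p[1],200],speed=120)
bot.move_to([440,-230,300],down(0.197-np.pi/2)); bot.dwell(0.3)
c=cam("scene"); cv2.imwrite("pics/f1.png",cv2.resize(c["image"],(800,600)))
from pad import padfit; print(padfit(cam("side"),0)[1],padfit(c,0)[1],bot.read_state()["clock"])
E
```

```text
(array([ 538.6, -349.2]), 76.8, 27.5, np.float64(0.2068)) (array([ 544.4, -344.5]), 73.7, 26.7, np.float64(0.1917)) 26.9083
```

View pics/f1.png

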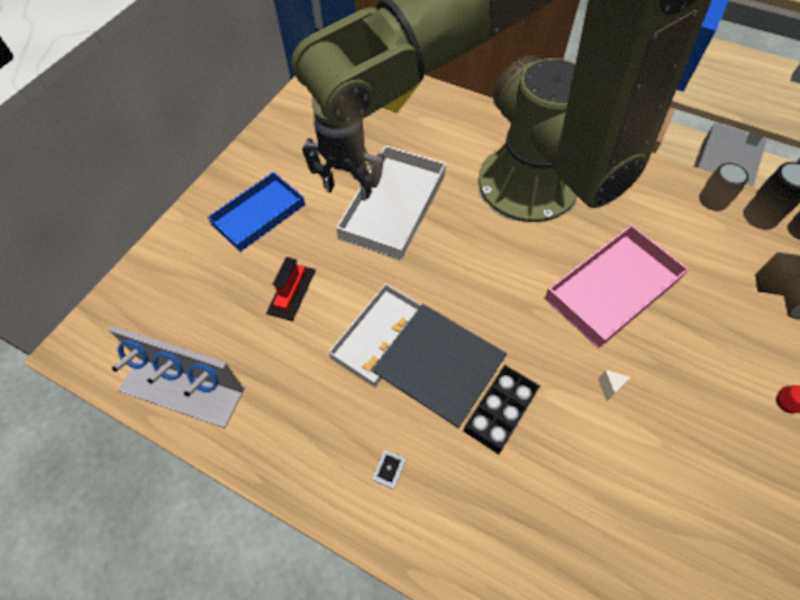

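The scraper stands on its pad at (290,285), the chips are in the tray around (385,345), and the prism, caddy and quick plate are where they started.

```bash
python3 -c "
from rig import bot; print(bot.finish_job())"
```

```text
the job is handed in; nothing more can be done
None
```

The job is handed in at about 27 s on the robot's clock: all five chips are in the white tray, the scraper is upright and lined up on its pad, and the prism, caddy and quick plate are where they started.

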